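# Index the vial carousel to the dosing position

## Task

The vial carousel stands locked in its loading position. Pull up the black knob to draw the spring index pin out of its pocket, turn the wheel clockwise (seen from above) and let the pin drop fully home in the next pocket along, not a later one, feeling for it because that pocket is adjustable. Move the wheel only by the knob, without pushing on the vials, do not force the pin hard against the track, and leave the other glassware where it is.

Things in the scene. Friction and masses are not known exactly. Their poses are not given: they have to be found in the camera images.
- carousel: The vial carousel, fixed to the bench: a round steel base, 284 mm diameter, with a white plastic wheel (176 mm diameter, top 58 mm up) on a vertical axis. Origin on that axis, on the bench. A dosing nozzle on a post 170 mm high stands at the rim, on the side away from the knob. Round the wheel runs a flat aluminium track, top face 45 mm above the bench, 200 mm inside and 260 mm outside diameter.
- loading_pocket (a point): The loading pocket in the track, at its mouth, 45 mm above the bench, 115 mm from the axis; 13 mm wide along the track, over 11 mm deep. The pin starts in it. The next pockets, alike, are in an adjustable part of the track, clamped differently each time: the next lies 47 to 67 degrees clockwise from this one (find it by feel), the one after that 43 degrees further on.
- axis (a point): Point on the wheel's vertical axis at the height of the track's top face, 45 mm above the bench.
- wheel (a joint): Angle of the wheel in rad, growing clockwise seen from above; 0 at the loading pocket, stops at -0.4 and 2.4. Light friction: about 1 N at the knob, 2 to 5 N while the pin rubs on the track. A radial arm on the wheel holds the index plunger 115 mm from the axis. In a pocket the pin stops the wheel hard, with about 1.5 mm of play either way.
- plunger (a joint): How far the index plunger (knob and pin) is drawn up, in m: 0 fully home, about 0.011 when the pin rests on the track's top face between pockets, 0.016 at its upper stop. A spring pushes it down with 4 N at home and 9 N fully drawn; the plunger weighs 80 g.
- knob_mid (a point): Centre (half-way up) of the black knob on the plunger: a plain upright cylinder, 26 mm diameter, 36 mm high, on the wheel's arm 115 mm from the axis; when home this point is 112 mm above the bench. Below it is a steel sleeve of 19 mm diameter, from 90 mm down to 50 mm above the bench. It rises with the plunger and goes round with the wheel.
- pin: The steel index pin below the knob: upright, 10 mm diameter with a round end; origin at its tip, 34 mm above the bench when home (11 mm deep in the pocket).
- vials: Six amber vials, 23 mm diameter, clamped in the wheel on a circle of 60 mm radius, necks up to 94 mm above the bench. Origin on the wheel's axis on the bench; turns with the wheel.
- amber_bottle: Amber glass bottle with black cap, 64 mm diameter, 150 mm high, loose on the bench; origin at the centre of its underside. A bystander.
- beaker: Empty glass beaker, 72 mm diameter, 90 mm high, loose on the bench; origin at the centre of its underside. A bystander.
- white_jar: White plastic jar with lid, 84 mm diameter, 130 mm high, loose on the bench; origin at the centre of its underside. A bystander.

How it is judged:
By the outcome, as a careful person would: the job done as asked, in the order asked, and still so for the second after the job is handed in, with the robot touching nothing.
It also fails if it takes over 58 s, if anything falls off the work surface, if the arm or the gripper's body presses on something with over 40 N, if the wrist force passes 120 N, or if a joint passes its speed limit or range.

## Robot

A 7-joint arm with a two-finger parallel gripper is mounted at the origin on the work surface. World frame = base frame: x ahead of the robot, y to its left, z up, the work surface at z = 0. Lengths are in m, angles in degrees, forces in N, time in s.
With the tool pointing down it reaches from about 0.425 to 0.875 m from the base axis. Payload 4.7 kg.
Tool frame: the origin (TCP) lies midway between the tips of the shut fingers; the grasp point (between the pads) lies 19 mm behind it; y points along the fingers, x is the direction in which the jaws open and shut, and the axes are right-handed (so a half turn about y gives the same grasp; the last joint's range is limited). The gripper opens to 87 mm and grips with 3 to 60 N. Pads are 19 mm wide; open, the fingers measure 117 mm over their backs; the gripper's body (75 mm by 190 mm) begins 51 mm behind the grasp point.
Start: joints at [-74.25, 18.392, -4.016, 83.108, 1.295, 78.541, -3.26], TCP at [0.168, 0.628, 0.223] pointing down, gripper open.
Joint ranges: [-163.93, 163.93], [-17.29, 119.83], [-79.2, 71.16], [3.27, 140.29], [-89.18, 269.18], [5.43, 117.66], [-154.24, 154.24]. Speed limits (degrees/s): [147.25, 147.25, 180, 180, 180, 180, 180].

## Interface

Orientations are given as [roll, pitch, yaw] about the fixed x, y, z axes, in that order (R = Rz(yaw) Ry(pitch) Rx(roll)).
In Python, from cell import env gives the robot as it stands.
- The arm moves only by the tool carry_out, never from a script. Its argument "targets" is a list of rows, each a list of 2 entries, a list of its own where there are three numbers: the shift along the tool's x, y, z in mm, then the turn, a rotation vector about the tool's x, y, z in degrees. A call has 1 to 12 rows; each row shifts and turns the commanded pose from where the row before left it, along the tool's axes as they then stand; what a row does not reach is not made up. A row lasts 1/10 s, in which the tool goes at most 50 mm and 8.59 degrees, less where a joint would pass 70% of its speed; a pose out of reach is approached as far as the arm can. A call with a gripper value outside its range is refused whole. "jaw" is the opening, from 0 (shut) to 1 (fully open), set as the call begins (left out, the last holds). The fingers move at their own pace and stop on an object; "squeeze" is the grip in N (left out, the last holds). Time passes only in rows, so rows that do not move let the fingers close. It gives the time, the measured TCP pose, the force and the opening at its end, in the units of the state.
- env.get_obs(): the state, without advancing time (a new reading comes with each control period).
- env.read_camera(name): name is "scene" or "top"; returns the picture (400x640x3 uint8, red, green, blue); there is no depth.
- env.get_calibration(name): a dict with "fx", "fy", "cx", "cy" (pixels), "R" (3x3) and "t" (3): a world point X has camera coordinates R X + t. Camera axes: x right, y down, z forward; pixel columns grow to the right and rows downward; lengths in m; the calibration is good to about 2 mm. A picture is of the moment at which its call begins. get_calibration takes no time and is no camera call.
- env.sign_off(): hands the job in, once; it reports no verdict.
Trained networks look in the newest picture that a camera, given by its name, has taken for a name from the list of things; names that differ only in an ending like _2 or _b are one class to them, and where a whole thing is asked for, a point or a joint stands for the part that bears it (a point fixed in the world has none). Each returns a list of dicts, best first, with "p" (0 to 1); they miss things now and then, are a little off and sometimes report something else, mostly with a low value. They report only what shows in the picture. A call takes as long as a camera call.
- env.outline_of(camera, label): "mask" (400x640 bool, what is visible of it) and "xy" ([column, row] in pixels, amid what is visible of it).
The state is a dict: "time_s": time; "qpos": joint angles; "joint_velocities": joint speeds; "effort": joint torques, N m; "tool_pos": TCP position; "tool_rot": TCP orientation; "force": force on the tool from outside, world axes, zero at the start; "wrist_torque": the same for the moment, N m; "grip_width": finger opening in m.
Only numpy, scipy, OpenCV 4.12 (cv2) and the standard library are available. Lean on these libraries where they do the work, as an engineer would, in place of code of your own. Each camera call takes 0.05 s, during which the arm holds its last target.

## Working session

There is one attempt and no reset: what is moved stays moved. The work goes in short steps, Python scripts to look and compute and a tool call to move; the robot and the scene stay as the last step left them, time stands still between calls to the robot, and variables do not carry over. Pictures are saved under pics/ and viewed, and the job is handed in when it is done.

Besides the shell and the picture viewer there is one more tool, called after "Emit:" by a JSON object that holds its "method" and its "body". carry_out: Moves the arm, as the interface text tells. Its arguments: {"type":"object","properties":{"targets":{"type":"array","items":{"type":"array"}},"jaw":{"type":"number"},"squeeze":{"type":"number"}},"required":["targets"]}

```bash
mkdir -p pics; ls
cat > h.py <<'E'
from cell import env
import numpy as np, cv2
def save(n,f):
    im=env.read_camera(n); cv2.imwrite('pics/'+f,im[:,:,::-1]); return im
def ray(n,uv):
    c=env.get_calibration(n);R=np.array(c['R']);t=np.array(c['t'])
    d=R.T@np.array([(uv[0]-c['cx'])/c['fx'],(uv[1]-c['cy'])/c['fy'],1.]);o=-R.T@t
    return o,d/np.linalg.norm(d)
def atz(n,uv,z):
    o,d=ray(n,uv); return o+d*(z-o[2])/d[2]
def tri(a,b):
    (o1,d1),(o2,d2)=a,b
    A=np.c_[d1,-d2]; s=np.linalg.lstsq(A,o2-o1,rcond=None)[0]
    p,q=o1+s[0]*d1,o2+s[1]*d2
    return (p+q)/2,np.linalg.norm(p-q)
def proj(n,X):
    c=env.get_calibration(n);p=np.array(c['R'])@np.array(X)+np.array(c['t'])
    return c['fx']*p[0]/p[2]+c['cx'],c['fy']*p[1]/p[2]+c['cy']
E
python3 - <<'E'
from h import *
np.set_printoptions(precision=4,suppress=True)
for n in('scene','top'):
    save(n,n+'0.png')
    c=env.get_calibration(n);print(n,c['fx'],ray(n,(320,200)))
    for l in('knob_mid','carousel','amber_bottle','beaker','white_jar','vials'):
        for r in env.outline_of(n,l)[:2]:
            ys,xs=np.nonzero(r['mask']);print(n,l,r['p'],r['xy'],xs.min(),xs.max(),ys.min(),ys.max())
print(env.get_obs())
E
```

```text
pics
scene 365.62190432846353 (array([ 1.1465, -0.3229,  0.6465]), array([-0.6909,  0.3567, -0.6288]))
scene knob_mid 0.49 [317.2, 189.1] 315 324 182 198
scene carousel 0.88 [355.8, 248.3] 294 413 182 295
scene amber_bottle 0.72 [430.3, 178.0] 416 444 147 201
scene beaker 0.7 [171.9, 226.0] 153 190 209 249
scene beaker 0.67 [320.8, 189.8] 315 324 182 197
scene white_jar 0.64 [196.9, 268.7] 169 221 235 304
scene vials 0.57 [364.5, 232.0] 325 385 201 251
top 411.1037649151897 (array([0.4538, 0.0065, 1.0568]), array([ 0.1068, -0.0237, -0.994 ]))
top knob_mid 0.64 [316.1, 212.3] 310 321 208 218
top carousel 0.97 [302.1, 174.9] 247 355 110 229
top amber_bottle 0.66 [181.2, 203.4] 164 200 191 217
top beaker 0.76 [458.9, 248.0] 437 474 236 263
top white_jar 0.98 [442.5, 187.1] 422 470 166 205
top vials 0.85 [298.5, 190.5] 272 329 142 199
{'time_s': 0.7, 'qpos': array([-74.25  ,  18.3883,  -4.0159,  83.1068,   1.2953,  78.5404,
        -3.2596]), 'joint_velocities': array([-0.0268, -0.0117,  0.0582,  0.0015,  0.0986, -0.1028, -0.0233]), 'effort': array([ -0.0002, -49.0947,  -0.4029, -31.2699,  -0.0637,   0.0337,
         0.    ]), 'tool_pos': array([0.1676, 0.628 , 0.2226]), 'tool_rot': array([-90.0031,  -0.0097,  75.0592]), 'force': array([0.1693, 0.184 , 0.7468]), 'wrist_torque': array([ 0.0119, -0.0528, -0.0032]), 'grip_width': 0.08710413955033333}
```

View pics/scene0.png

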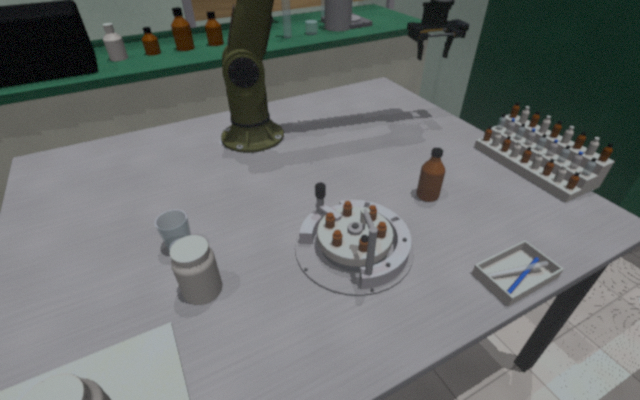

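View pics/top0.png

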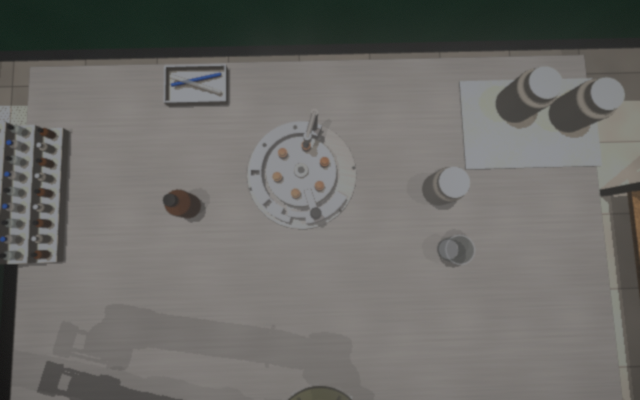

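Run:
```python
import cv2
a=cv2.imread('pics/top0.png')[90:250,220:400];cv2.imwrite('pics/t0c.png',cv2.resize(a,None,fx=3.5,fy=3.5,interpolation=2))
a=cv2.imread('pics/scene0.png')[150:310,270:440];cv2.imwrite('pics/s0c.png',cv2.resize(a,None,fx=3.5,fy=3.5,interpolation=2))
```

```text
(no output)
```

View pics/t0c.png

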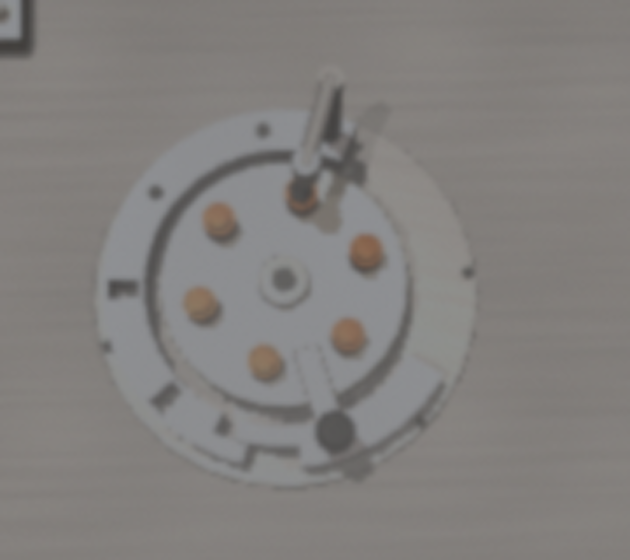

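View pics/s0c.png

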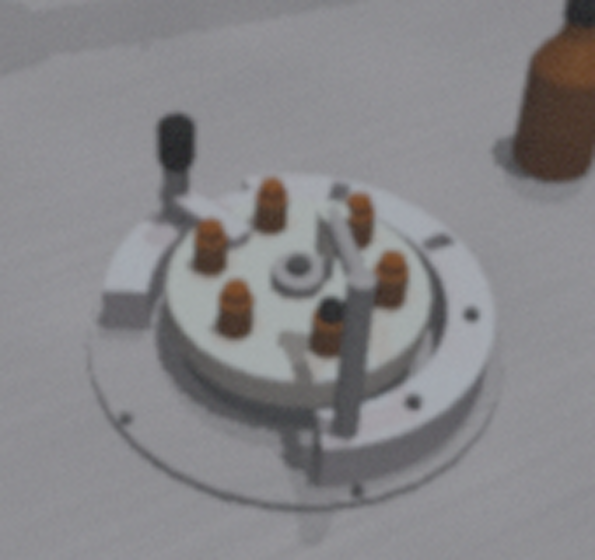

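The top view shows the knob at pixel (316,212). The wheel centre is near (301,170), and dark marks in the track clockwise of the knob sit around (283,212), (267,203) and (255,172). I'll measure these now.

Run:
```python
from h import *
np.set_printoptions(precision=4,suppress=True)
k,g=tri(ray('scene',(319.8,189.8)),ray('top',(315.7,213.0)));print('knob',k,g)
# hub: crop->px
T=lambda u,v:(220+u/3.5,90+v/3.5)
S=lambda u,v:(270+u/3.5,150+v/3.5)
h,g=tri(ray('scene',S(298,268)),ray('top',T(284,279)));print('hub',h,g)
# base circle z? 
base=[atz('top',T(*p),0.0) for p in((97,290),(474,290),(287,488),(287,110))];print(np.array(base))
ax=h[:2]
kt=atz('top',(315.7,213),.112);print(kt, np.hypot(*(kt[:2]-ax)))
def ang(p): return np.degrees(np.arctan2(p[1]-ax[1],p[0]-ax[0]))
for nm,p in(('a',(222,427)),('b',(165,397)),('c',(123,288)),('screw',(155,192)),('screw2',(263,131)),('clampend',(248,455))):
    P=atz('top',T(*p),.045);print(nm,P,np.hypot(*(P[:2]-ax)),(ang(k)-ang(P))%360)
for nm,p in(('s1',(340,190)),('s2',(438,242)),('s3',(471,314)),('e',(245,185))):
    P=atz('scene',S(*p),.045);print(nm,P,np.hypot(*(P[:2]-ax)),(ang(k)-ang(P))%360)
for n,l,z in(('amber_bottle',0,.15),('beaker',0,.09),('white_jar',0,.13)):
    pass
```

```text
knob [ 0.5259 -0.0041  0.1137] 0.0024663362447877183
hub [0.6363 0.0285 0.0696] 0.00416391883371362
[[ 0.6435  0.1671  0.    ]
 [ 0.636  -0.1133  0.    ]
 [ 0.4928  0.0297  0.    ]
 [ 0.7775  0.0226  0.    ]]
[ 0.5255 -0.0053  0.112 ] 0.11586078443000425
a [0.5352 0.0734 0.045 ] 0.11060174310221439 40.388946591085755
b [0.5576 0.1131 0.045 ] 0.11561797423137841 63.51021492161584
c [0.6363 0.1418 0.045 ] 0.11335786301187484 106.4535465254944
screw [0.7056 0.1181 0.045 ] 0.11330455134059955 144.13256772392947
screw2 [0.7486 0.0397 0.045 ] 0.11283497839332395 190.74750026902086
clampend [0.515  0.0555 0.045 ] 0.1242801794201235 29.00155010069227
s1 [0.5587 0.1171 0.045 ] 0.11779879648050612 65.24283487483149
s2 [0.6392 0.146  0.045 ] 0.11759128651907835 107.83375812326699
s3 [0.7069 0.1224 0.045 ] 0.11746314822027963 143.37549275680044
e [0.5206 0.0584 0.045 ] 0.11952993469588805 30.966836927312045
```

The next pocket should be about 64° clockwise (the two views give 63.5 and 65.2), with the following one at about 107°. I'll approach above the knob with the jaws tangential, at yaw 106.4.

Emit:
{"method": "carry_out", "body": {"targets": [[[-28.8,2.6,-28.3],[0,0,0]],[[-28.8,2.6,-28.3],[0,0,0]],[[-28.8,2.6,-28.3],[0,0,0]],[[-28.8,2.6,-28.3],[0,0,0]],[[-28.8,2.6,-28.3],[0,0,0]],[[-28.8,2.6,-28.3],[0,0,0]],[[-28.8,2.6,-28.3],[0,0,0]],[[-28.8,2.6,-28.3],[0,0,0]],[[-28.8,2.6,-28.3],[0,0,0]],[[-28.8,2.6,-28.3],[0,0,0]],[[-28.8,2.6,-28.3],[0,0,0]],[[-28.8,2.6,-28.3],[0,0,0]]], "jaw": 1}}

```text
time_s: 1.9
tool_pos: [0.4073, 0.2051, 0.1916]
tool_rot: [-90.0, -0.1, 75.1]
force: [0.8, 1.3, -0.8]
grip_width: 0.087
```

Emit:
{"method": "carry_out", "body": {"targets": [[[-28.8,2.6,-28.3],[0,0,0]],[[-28.8,2.6,-28.3],[0,0,0]],[[-28.8,2.6,-28.3],[0,0,0]],[[-28.8,2.6,-28.3],[0,0,0]],[[-28.8,2.6,-28.3],[0,0,0]],[[-28.8,2.6,-28.3],[0,0,0]],[[0,0,0],[0,-7.8,0]],[[0,0,0],[0,-7.8,0]],[[0,0,0],[0,-7.8,0]],[[0,0,0],[0,-7.9,0]],[[0,0,0],[0,0,0]],[[0,0,0],[0,0,0]]], "jaw": 0.7}}

```text
time_s: 3.1
tool_pos: [0.5262, -0.0041, 0.1759]
tool_rot: [-90.0, -0.0, 106.2]
force: [-0.1, 0.7, -0.5]
grip_width: 0.0608
```

Run:
```python
from h import *
for n in('scene','top'):
    save(n,n+'1.png')
    x,y,w,h=(270,110,200,200) if n=='scene' else (220,90,200,170)
    a=cv2.imread('pics/%s1.png'%n)[y:y+h,x:x+w];cv2.imwrite('pics/%s1c.png'%n,cv2.resize(a,None,fx=3,fy=3,interpolation=2))
o=env.get_obs();print(o['tool_pos'],o['tool_rot'],o['force'],o['qpos'],o['grip_width'],o['time_s'])
for n in('scene','top'): print(n,proj(n,o['tool_pos']))
```

```text
[ 0.52617383 -0.00415039  0.17584622] [-9.00155252e+01 -3.72559850e-03  1.06230249e+02] [-0.43278485  0.23644534  0.47660882] [-32.48914412   4.94240238  31.86696935 105.34805343  -2.7746745
  70.45879876 106.44054882] 0.06086058609605537 3.2
scene (np.float64(319.0784166139727), np.float64(168.29000296407514))
top (np.float64(315.4811144399979), np.float64(210.4251370979557))
```

View pics/scene1c.png

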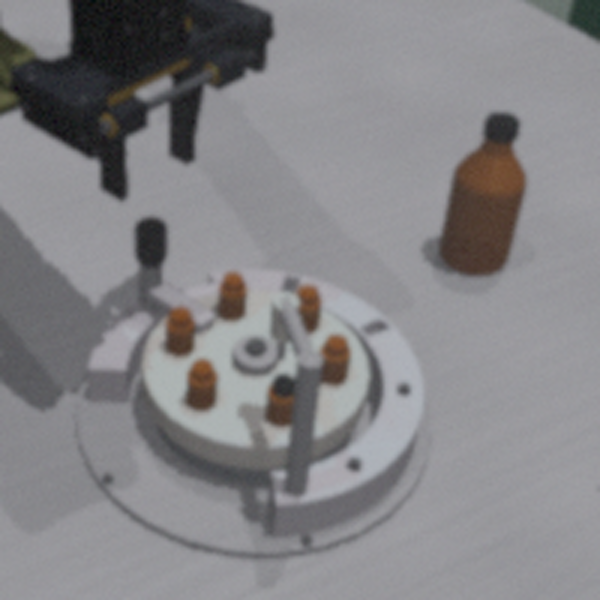

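View pics/top1c.png

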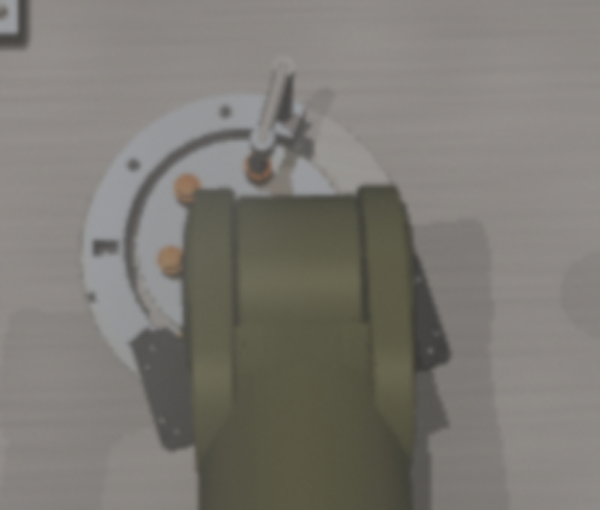

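The finger tips straddle the knob in the scene view: they sit at about (308,176) and (331,163), with the knob at (320,190) below their middle. I'll go down, then close.

Emit:
{"method": "carry_out", "body": {"targets": [[[0,12,0],[0,0,0]],[[0,12,0],[0,0,0]],[[0,12,0],[0,0,0]],[[0,12,0],[0,0,0]],[[0,12,0],[0,0,0]],[[0,10,0],[0,0,0]],[[0,8,0],[0,0,0]],[[0,0,0],[0,0,0]]], "jaw": 0.7}}

```text
time_s: 4.0
tool_pos: [0.5253, -0.0043, 0.0964]
tool_rot: [-89.9, -0.0, 106.3]
force: [0.4, -0.4, 0.2]
grip_width: 0.0609
```

Emit:
{"method": "carry_out", "body": {"targets": [[[0,0,0],[0,0,0]],[[0,0,0],[0,0,0]],[[0,0,0],[0,0,0]],[[0,0,0],[0,0,0]],[[0,0,0],[0,0,0]],[[0,0,0],[0,0,0]],[[0,0,0],[0,0,0]],[[0,0,0],[0,0,0]]], "jaw": 0.1, "squeeze": 20}}

```text
time_s: 4.8
tool_pos: [0.5263, -0.004, 0.0979]
tool_rot: [-90.0, -0.0, 106.4]
force: [-0.4, 0.5, 1.9]
grip_width: 0.0252
```

Emit:
{"method": "carry_out", "body": {"targets": [[[0,-1.5,0],[0,0,0]],[[0,-1.5,0],[0,0,0]],[[0,-1.5,0],[0,0,0]],[[0,-1.5,0],[0,0,0]],[[0,-1.5,0],[0,0,0]],[[0,-1.5,0],[0,0,0]],[[0,-1.5,0],[0,0,0]],[[0,-1.5,0],[0,0,0]],[[0,-1.5,0],[0,0,0]],[[0,0,0],[0,0,0]],[[0,0,0],[0,0,0]]]}}

```text
time_s: 5.9
tool_pos: [0.5262, -0.0041, 0.1112]
tool_rot: [-90.0, -0.0, 106.4]
force: [4.0, 1.6, -9.4]
grip_width: 0.0252
```

Run:
```python
from h import *
n='scene';save(n,'scene2.png')
a=cv2.imread('pics/scene2.png')[130:290,270:430];cv2.imwrite('pics/scene2c.png',cv2.resize(a,None,fx=3.7,fy=3.7,interpolation=2))
o=env.get_obs();print(o['tool_pos'],o['tool_rot'],o['force'],o['wrist_torque'],o['grip_width'],o['time_s'])
```

```text
[ 0.52617986 -0.00410533  0.11117441] [-9.00105247e+01 -4.09404922e-03  1.06360677e+02] [ 4.14029935  1.09525949 -8.74366017] [ 0.2578153  -0.91523087  0.03865958] 0.02570384609487453 5.95
```

View pics/scene2c.png

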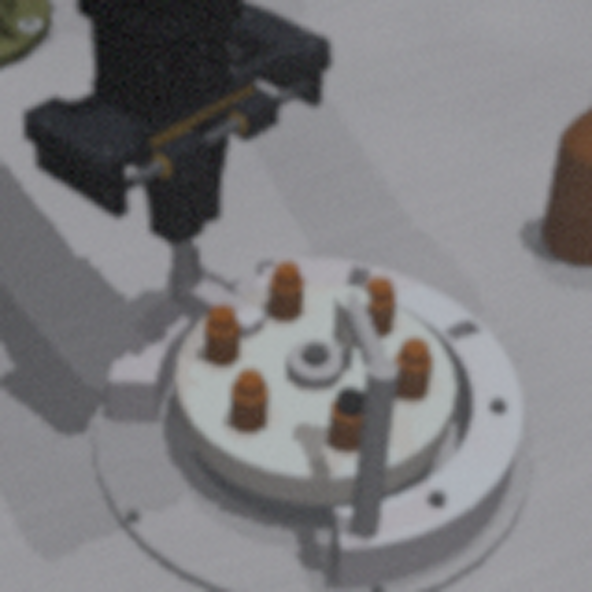

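The plunger is up: −9 N on the tool, which matches the spring plus weight at 13 mm. Now I'll turn clockwise along the arc.

Emit:
{"method": "carry_out", "body": {"targets": [[[6.02,0,-0.16],[0,3,0]],[[6.02,0,-0.16],[0,3,0]],[[6.02,0,-0.16],[0,3,0]],[[6.02,0,-0.16],[0,3,0]],[[6.02,0,-0.16],[0,3,0]],[[0,0,0],[0,0,0]]]}}

```text
time_s: 6.55
tool_pos: [0.5213, 0.026, 0.1111]
tool_rot: [-90.0, 0.0, 91.4]
force: [2.5, 0.7, -8.7]
grip_width: 0.0255
```

Emit:
{"method": "carry_out", "body": {"targets": [[[6.02,0,-0.16],[0,3,0]],[[6.02,0,-0.16],[0,3,0]],[[6.02,0,-0.16],[0,3,0]],[[6.02,0,-0.16],[0,3,0]],[[6.02,0,-0.16],[0,3,0]],[[6.02,0,-0.16],[0,3,0]],[[6.02,0,-0.16],[0,3,0]],[[6.02,0,-0.16],[0,3,0]],[[6.02,0,-0.16],[0,3,0]],[[0,0,0],[0,0,0]]]}}

```text
time_s: 7.55
tool_pos: [0.5322, 0.078, 0.1108]
tool_rot: [-89.9, 0.1, 64.5]
force: [1.4, -0.2, -8.4]
grip_width: 0.0255
```

Run:
```python
from h import *
n='scene';save(n,'scene3.png')
a=cv2.imread('pics/scene3.png')[130:290,270:430];cv2.imwrite('pics/scene3c.png',cv2.resize(a,None,fx=3.7,fy=3.7,interpolation=2))
o=env.get_obs();print(o['tool_pos'],o['tool_rot'],o['force'],o['wrist_torque'],o['grip_width'],o['time_s'],o['qpos'])
d=o['tool_pos'][:2]-[.636,.028];print(np.hypot(*d),np.degrees(np.arctan2(d[1],d[0])))
```

```text
[0.53202662 0.07773963 0.11076248] [-8.99097895e+01  7.76283567e-02  6.44874795e+01] [ 1.91451499  1.47390945 -8.66607917] [ 0.32026595 -0.40076407  0.06126782] 0.025072784665971376 7.6 [-40.2662367   10.52388931  32.18955041 107.96153307  -6.23384323
  63.35899998  58.78977824]
0.11525838282952929 154.4340989528589
```

View pics/scene3c.png

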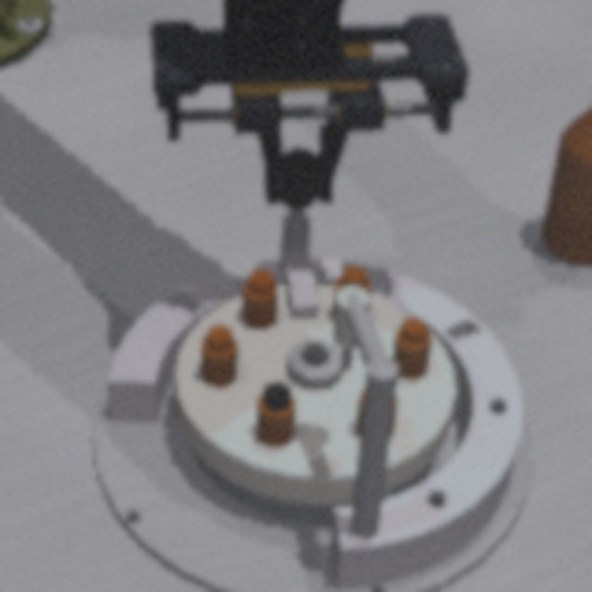

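The wheel is at 42° with the knob held up. I'll carry on to about 54°, still short of the pocket, then set the pin gently on the track before easing the grip.

Emit:
{"method": "carry_out", "body": {"targets": [[[6.02,0,-0.16],[0,3,0]],[[6.02,0,-0.16],[0,3,0]],[[6.02,0,-0.16],[0,3,0]],[[5.0,0,-0.13],[0,2.5,0]],[[0,0,0],[0,0,0]],[[0,0.5,0],[0,0,0]],[[0,0.5,0],[0,0,0]],[[0,0.4,0],[0,0,0]],[[0,0,0],[0,0,0]]]}}

```text
time_s: 8.5
tool_pos: [0.5439, 0.0976, 0.1095]
tool_rot: [-89.9, 0.1, 52.9]
force: [-2.5, 2.0, -9.0]
grip_width: 0.0254
```

Run:
```python
from h import *
o=env.get_obs();print(o['tool_pos'],o['tool_rot'],o['force'],o['grip_width'],o['time_s'])
d=o['tool_pos'][:2]-[.636,.028];print(np.hypot(*d),np.degrees(np.arctan2(d[1],d[0])))
```

```text
[0.54389791 0.09764378 0.10953198] [-8.99070316e+01  5.88979319e-02  5.28870233e+01] [-2.49343655  2.04005443 -8.97045654] 0.025432822174322533 8.5
0.11546883084621161 142.90494021392055
```

Emit:
{"method": "carry_out", "body": {"targets": [[[0,0,0],[0,0,0]],[[0,0,0],[0,0,0]],[[0,0,0],[0,0,0]],[[0,0,0],[0,0,0]],[[0,2,0],[0,0,0]],[[0,2,0],[0,0,0]],[[0,2,0],[0,0,0]],[[0,0,0],[0,0,0]]], "jaw": 0.33}}

```text
time_s: 9.3
tool_pos: [0.5445, 0.0976, 0.1034]
tool_rot: [-90.0, 0.0, 52.9]
force: [-0.2, -0.7, 0.3]
grip_width: 0.0289
```

Run:
```python
from h import *
n='scene';save(n,'scene4.png')
a=cv2.imread('pics/scene4.png')[130:290,270:430];cv2.imwrite('pics/scene4c.png',cv2.resize(a,None,fx=3.7,fy=3.7,interpolation=2))
o=env.get_obs();print(o['tool_pos'],o['tool_rot'],o['force'],o['wrist_torque'],o['grip_width'],o['time_s'])
```

```text
[0.54465258 0.09757701 0.10355832] [-8.99852490e+01  2.83668787e-02  5.28600317e+01] [ 0.35693833  1.04800161 -0.07768606] [-0.07843807  0.04695609 -0.00621282] 0.02863230798836249 9.35
```

View pics/scene4c.png

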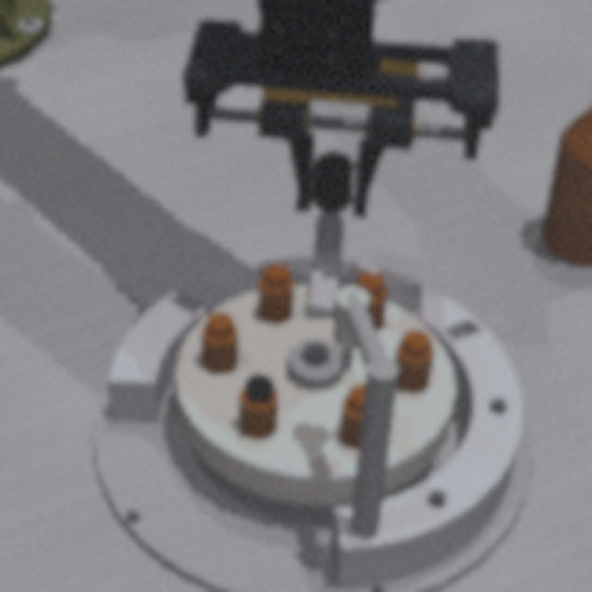

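The cage is open and the pin is riding on the track, with the forces near zero. Now I'll feel forward slowly, pushing the knob with the trailing finger.

Emit:
{"method": "carry_out", "body": {"targets": [[[1.0,0,0],[0,0.5,0]],[[1.0,0,-0.01],[0,0.5,0]],[[1.0,0,0],[0,0.5,0]],[[1.0,0,-0.01],[0,0.5,0]],[[1.0,0,0],[0,0.5,0]],[[1.0,0,-0.01],[0,0.5,0]],[[1.0,0,0],[0,0.5,0]],[[1.0,0,-0.01],[0,0.5,0]],[[1.0,0,0],[0,0.5,0]],[[1.0,0,-0.01],[0,0.5,0]]]}}

```text
time_s: 10.35
tool_pos: [0.5495, 0.1027, 0.1036]
tool_rot: [-89.9, 0.3, 47.7]
force: [-5.6, -5.8, 3.5]
grip_width: 0.0282
```

Emit:
{"method": "carry_out", "body": {"targets": [[[0.6,0,0],[0,0.3,0]],[[0.6,0,0],[0,0.3,0]],[[0.6,0,0],[0,0.3,0]],[[0.6,0,-0.01],[0,0.3,0]],[[0.6,0,0],[0,0.3,0]],[[0.6,0,0],[0,0.3,0]]]}}

```text
time_s: 10.95
tool_pos: [0.5521, 0.1057, 0.1036]
tool_rot: [-89.9, 0.3, 45.9]
force: [-5.9, -4.3, 4.6]
grip_width: 0.0291
```

Emit:
{"method": "carry_out", "body": {"targets": [[[0.6,0,0],[0,0.3,0]],[[0.6,0,0],[0,0.3,0]],[[0.6,0,0],[0,0.3,0]],[[0.6,0,-0.01],[0,0.3,0]],[[0.6,0,0],[0,0.3,0]],[[0.6,0,0],[0,0.3,0]]]}}

```text
time_s: 11.55
tool_pos: [0.5546, 0.1084, 0.1036]
tool_rot: [-89.9, 0.3, 44.2]
force: [-6.2, -5.1, 4.4]
grip_width: 0.0288
```

Emit:
{"method": "carry_out", "body": {"targets": [[[0.6,0,0],[0,0.3,0]],[[0.6,0,0],[0,0.3,0]],[[0.6,0,0],[0,0.3,0]],[[0.6,0,-0.01],[0,0.3,0]]]}}

```text
time_s: 11.95
tool_pos: [0.5576, 0.1118, 0.1034]
tool_rot: [-90.0, 0.0, 43.0]
force: [-0.4, -1.1, -0.1]
grip_width: 0.0285
```

The force just vanished, so the pin may have dropped. I'll look.

Run:
```python
from h import *
n='scene';save(n,'scene5.png')
a=cv2.imread('pics/scene5.png')[130:290,270:430];cv2.imwrite('pics/scene5c.png',cv2.resize(a,None,fx=3.7,fy=3.7,interpolation=2))
o=env.get_obs();print(o['tool_pos'],o['tool_rot'],o['force'],o['wrist_torque'],o['grip_width'],o['time_s'])
d=o['tool_pos'][:2]-[.636,.028];print(np.hypot(*d),196.3-np.degrees(np.arctan2(d[1],d[0])))
```

```text
[0.55831496 0.11272776 0.10374596] [-8.99949869e+01 -6.74211309e-02  4.30132821e+01] [ 1.40998641  1.43621061 -0.28775353] [ 0.40628726 -0.61539859 -0.03214101] 0.028439791473737243 12.0
0.11495111816030663 63.78296754716578
```

View pics/scene5c.png

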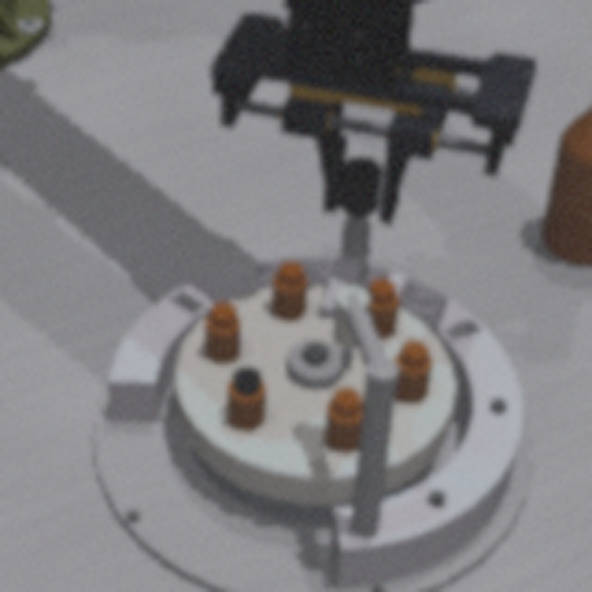

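Run:
```python
from h import *
def kp(w,h,z): 
    a=np.radians(196.3-w); p=[.636+.115*np.cos(a),.028+.115*np.sin(a),z+h]
    return np.array(proj('scene',p))
C=lambda p:np.round((p-[270,130])*3.7,0)
for w in (53.4,64):
  for h in(0,.011):
    print(w,h,'top',C(kp(w,h,.130)),'bot',C(kp(w,h,.094)))
for f in('scene4','scene5'):
    a=cv2.imread(f'pics/{f}.png')[160:210,335:395];cv2.imwrite(f'pics/{f}z.png',cv2.resize(a,None,fx=10,fy=10,interpolation=2))
a=np.hstack([cv2.imread(f'pics/{f}z.png') for f in('scene4','scene5')]);cv2.imwrite('pics/cmp45.png',cv2.resize(a,(800,333)))
```

```text
53.4 0 top [332. 172.] bot [328. 216.]
53.4 0.011 top [333. 158.] bot [329. 203.]
64 0 top [364. 177.] bot [360. 220.]
64 0.011 top [365. 163.] bot [361. 207.]
```

View pics/cmp45.png

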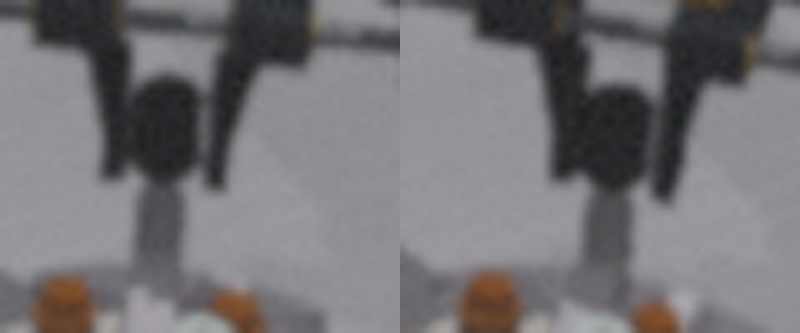

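Run:
```python
from h import *
n='scene';im=save(n,'scene6.png')
a=cv2.imread('pics/scene6.png')[160:210,335:395];cv2.imwrite('pics/scene6z.png',cv2.resize(a,None,fx=10,fy=10,interpolation=2))
o=env.get_obs();print(o['tool_pos'],o['tool_rot'],o['force'],o['wrist_torque'],o['grip_width'],o['time_s'])
```

```text
[0.55870815 0.11313492 0.10403515] [-90.01572284  -0.12058765  43.0664506 ] [ 0.57644039  0.66680705 -0.56455559] [-0.04306828  0.01648697 -0.00145607] 0.028972906451470548 12.05
```

View pics/scene6z.png

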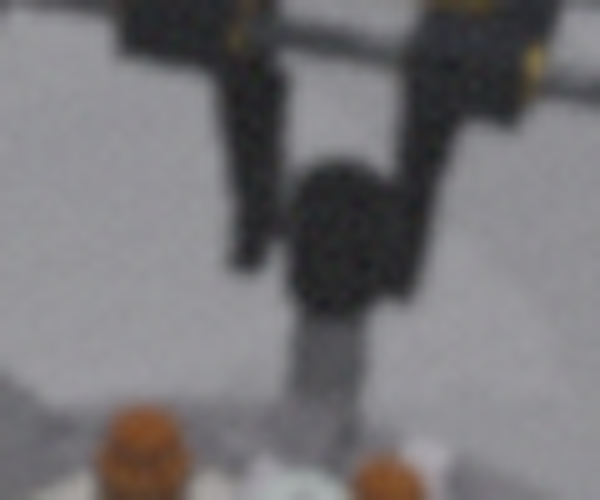

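The knob is now about 4 px lower, roughly 11 mm, so the pin has dropped. I'll let it settle, then feel gently forward and back to confirm it is captured.

Emit:
{"method": "carry_out", "body": {"targets": [[[0,0,0],[0,0,0]],[[0,0,0],[0,0,0]],[[0,0,0],[0,0,0]]]}}

```text
time_s: 12.35
tool_pos: [0.5584, 0.1128, 0.1042]
tool_rot: [-90.0, -0.1, 43.1]
force: [0.1, 0.6, 0.4]
grip_width: 0.0289
```

Emit:
{"method": "carry_out", "body": {"targets": [[[0.6,0,0],[0,0.3,0]],[[0.6,0,0],[0,0.3,0]],[[0.6,0,0],[0,0.3,0]],[[0.6,0,0],[0,0.3,0]]]}}

```text
time_s: 12.75
tool_pos: [0.5598, 0.1138, 0.1038]
tool_rot: [-90.0, 0.0, 41.8]
force: [-0.3, 0.5, 0.2]
grip_width: 0.0289
```

Run:
```python
from h import *
n='scene';im=save(n,'scene7.png')
a=cv2.imread('pics/scene7.png')[160:210,335:395];cv2.imwrite('pics/scene7z.png',cv2.resize(a,None,fx=10,fy=10,interpolation=2))
o=env.get_obs();print(o['tool_pos'],o['tool_rot'],o['force'],o['wrist_torque'],o['grip_width'],o['time_s'])
```

```text
[0.55983713 0.113861   0.10382994] [-9.00007954e+01 -2.97446654e-03  4.18211840e+01] [-0.64212885  0.50366482  0.07934364] [-0.09901497  0.00541568  0.05427059] 0.0287030503408679 12.8
```

View pics/scene7z.png

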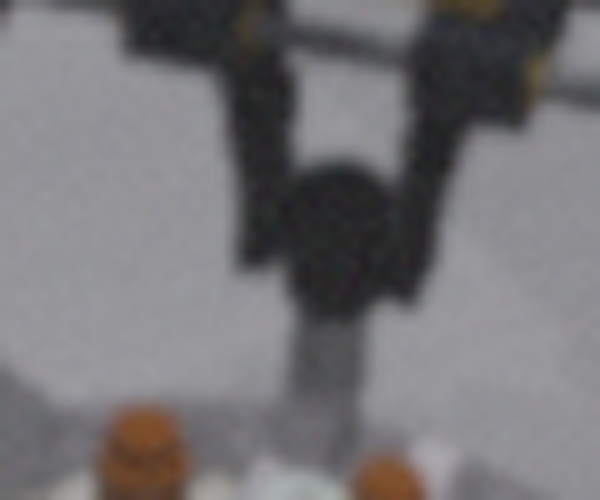

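Emit:
{"method": "carry_out", "body": {"targets": [[[0.5,0,0],[0,0.25,0]],[[0.5,0,0],[0,0.25,0]],[[0.5,0,0],[0,0.25,0]],[[0,0,0],[0,0,0]]]}}

```text
time_s: 13.2
tool_pos: [0.5608, 0.1146, 0.1039]
tool_rot: [-90.0, 0.0, 41.1]
force: [-0.3, 0.8, 0.3]
grip_width: 0.0287
```

Emit:
{"method": "carry_out", "body": {"targets": [[[0.5,0,0],[0,0.25,0]],[[0.5,0,0],[0,0.25,0]],[[0.5,0,0],[0,0.25,0]],[[0,0,0],[0,0,0]]]}}

```text
time_s: 13.6
tool_pos: [0.562, 0.1157, 0.1038]
tool_rot: [-90.0, 0.0, 40.3]
force: [-0.7, -1.1, 0.2]
grip_width: 0.0287
```

Emit:
{"method": "carry_out", "body": {"targets": [[[0.5,0,0],[0,0.25,0]],[[0.5,0,0],[0,0.25,0]],[[0,0,0],[0,0,0]]]}}

```text
time_s: 13.9
tool_pos: [0.5623, 0.1158, 0.1038]
tool_rot: [-90.0, 0.1, 39.8]
force: [-3.5, -2.1, 1.9]
grip_width: 0.0287
```

Forward is a stop: 4 N with hardly any motion. Now I'll feel backward.

Emit:
{"method": "carry_out", "body": {"targets": [[[-0.8,0,0],[0,-0.4,0]],[[-0.8,0,0],[0,-0.4,0]],[[-0.8,0,0],[0,-0.4,0]],[[-0.8,0,0],[0,-0.4,0]],[[-0.8,0,0],[0,-0.4,0]],[[-0.8,0,0],[0,-0.4,0]],[[0,0,0],[0,0,0]]]}}

```text
time_s: 14.6
tool_pos: [0.5593, 0.1135, 0.104]
tool_rot: [-90.0, -0.0, 42.3]
force: [1.3, -0.2, 0.4]
grip_width: 0.0287
```

Emit:
{"method": "carry_out", "body": {"targets": [[[-0.6,0,0],[0,-0.3,0]],[[-0.6,0,0],[0,-0.3,0]],[[0,0,0],[0,0,0]]]}}

```text
time_s: 14.9
tool_pos: [0.5583, 0.1126, 0.104]
tool_rot: [-90.0, -0.0, 42.9]
force: [1.0, 0.0, -0.6]
grip_width: 0.0284
```

Emit:
{"method": "carry_out", "body": {"targets": [[[-0.6,0,0],[0,-0.3,0]],[[-0.6,0,0],[0,-0.3,0]],[[0,0,0],[0,0,0]]]}}

```text
time_s: 15.2
tool_pos: [0.5576, 0.1119, 0.104]
tool_rot: [-90.0, -0.1, 43.5]
force: [2.4, 1.3, -0.1]
grip_width: 0.0287
```

Emit:
{"method": "carry_out", "body": {"targets": [[[-0.5,0,0],[0,-0.25,0]],[[-0.5,0,0],[0,-0.25,0]],[[0,0,0],[0,0,0]]]}}

```text
time_s: 15.5
tool_pos: [0.5574, 0.1116, 0.1041]
tool_rot: [-90.0, -0.1, 44.0]
force: [4.0, 2.8, -1.4]
grip_width: 0.0286
```

It's captured: the tool is stopped both ways, with about 3.4 mm of total play. I'll centre, open the jaws and withdraw upward.

Emit:
{"method": "carry_out", "body": {"targets": [[[1.0,0,0],[0,0.5,0]],[[1.0,0,0],[0,0.5,0]],[[1.0,0,0],[0,0.5,0]],[[0.9,0,0],[0,0.4,0]],[[0,0,0],[0,0,0]],[[0,0,0],[0,0,0]]]}}

```text
time_s: 16.1
tool_pos: [0.5592, 0.1132, 0.1036]
tool_rot: [-90.0, 0.0, 42.0]
force: [-1.2, 0.7, 1.0]
grip_width: 0.0287
```

Emit:
{"method": "carry_out", "body": {"targets": [[[0,0,0],[0,0,0]],[[0,0,0],[0,0,0]],[[0,0,0],[0,0,0]],[[0,0,0],[0,0,0]],[[0,0,0],[0,0,0]],[[0,0,0],[0,0,0]],[[0,0,0],[0,0,0]]], "jaw": 0.65}}

```text
time_s: 16.8
tool_pos: [0.5595, 0.1136, 0.1039]
tool_rot: [-90.0, -0.0, 42.1]
force: [-0.8, -0.2, -0.2]
grip_width: 0.0563
```

Run:
```python
from h import *
n='scene';im=save(n,'scene8.png')
a=cv2.imread('pics/scene8.png')[130:290,270:430];cv2.imwrite('pics/scene8z.png',cv2.resize(a,None,fx=3.7,fy=3.7,interpolation=2))
o=env.get_obs();print(o['tool_pos'],o['tool_rot'],o['force'],o['grip_width'],o['time_s'])
```

```text
[0.55951332 0.11361275 0.10388596] [-9.00009415e+01 -6.15693144e-03  4.20584036e+01] [-0.38280752  0.27182033  0.94258986] 0.056353827308546565 16.85
```

View pics/scene8z.png

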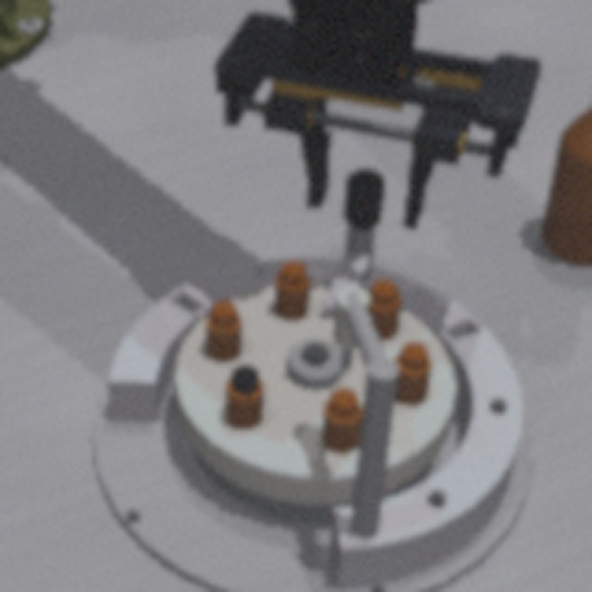

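Emit:
{"method": "carry_out", "body": {"targets": [[[0,-15,0],[0,0,0]],[[0,-15,0],[0,0,0]],[[0,-20,0],[0,0,0]],[[0,-20,0],[0,0,0]],[[0,-20,0],[0,0,0]],[[0,-20,0],[0,0,0]],[[0,0,25],[0,0,0]],[[0,0,25],[0,0,0]],[[0,0,25],[0,0,0]],[[0,0,25],[0,0,0]],[[0,0,0],[0,0,0]],[[0,0,0],[0,0,0]]]}}

```text
time_s: 18.05
tool_pos: [0.493, 0.1881, 0.2154]
tool_rot: [-90.0, -0.1, 42.1]
force: [0.2, -0.2, -0.1]
grip_width: 0.0566
```

Run:
```python
from h import *
np.set_printoptions(precision=4,suppress=True)
for n in('scene','top'):
    save(n,n+'9.png')
    for l in('knob_mid','amber_bottle','beaker','white_jar'):
        for r in env.outline_of(n,l)[:1]: 
            ys,xs=np.nonzero(r['mask']);print(n,l,r['p'],r['xy'],xs.min(),xs.max(),ys.min(),ys.max())
def kp(w,h,z): 
    a=np.radians(196.3-w); return np.array(proj('scene',[.636+.115*np.cos(a),.028+.115*np.sin(a),z+h]))
def zz(f,c):
    g=cv2.cvtColor(cv2.imread(f),cv2.COLOR_BGR2GRAY)[:, :]
    x0,y0=int(c[0])-14,int(c[1])-20
    m=(g[y0:y0+40,x0:x0+28]<65); ys,xs=np.nonzero(m); return xs.mean()+x0,ys.mean()+y0,ys.min()+y0,ys.max()+y0,m.sum()
print('start',zz('pics/scene0.png',kp(0,0,.112)),kp(0,0,.112))
print('now',zz('pics/scene9.png',kp(64,0,.112)),kp(64,0,.112),kp(64,.011,.112),kp(65,0,.112))
a=cv2.imread('pics/scene9.png')[130:290,270:430];cv2.imwrite('pics/scene9z.png',cv2.resize(a,None,fx=3.7,fy=3.7,interpolation=2))
o=env.get_obs();print(o['tool_pos'],o['force'],o['time_s'])
```

```text
scene knob_mid 0.5 [172.6, 225.4] 154 190 208 248
scene amber_bottle 0.75 [429.9, 177.4] 416 444 147 201
scene beaker 0.64 [173.3, 226.5] 154 189 209 250
scene white_jar 0.91 [194.9, 272.5] 169 222 235 304
top knob_mid 0.47 [265.3, 199.8] 259 270 195 206
top beaker 0.94 [457.6, 251.0] 437 474 235 264
top white_jar 0.93 [443.9, 185.9] 422 470 166 205
start (np.float64(319.952), np.float64(190.504), np.int64(183), np.int64(198), np.int64(125)) [319.1885 190.3291]
now (np.float64(367.8595041322314), np.float64(183.900826446281), np.int64(177), np.int64(191), np.int64(121)) [367.7612 183.744 ] [368.1009 180.1047] [368.5562 183.9095]
[0.4927 0.1876 0.2138] [-0.6235 -0.127   0.2682] 18.55
```

View pics/scene9z.png

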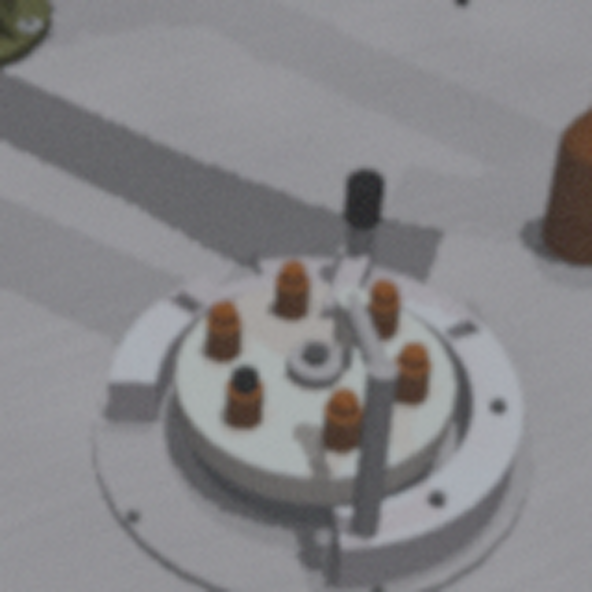

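View pics/top9.png

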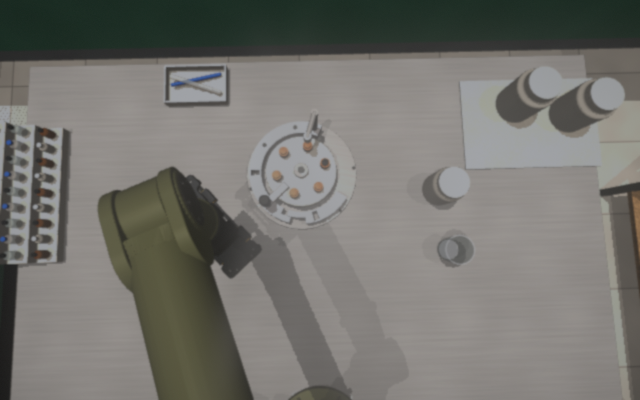

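The knob centroid is at (367.9, 183.9). The home prediction is (367.8, 183.7) and the on-track prediction is row 180.1, so the pin is fully home. The next pocket along, at (255,172) in the top view, is still empty, and the bystanders haven't moved.

```bash
python3 -c "
from cell import env
print(env.sign_off())"
```

```text
the job is handed in; nothing more can be done
None
```

The pin is home in the next pocket, about 64° clockwise from the loading one, and I handed the job in at about 18.6 s of the 58 s allowed.

**What I did:** I gripped the knob, drew the plunger up about 13 mm and turned the wheel to about 53°. I set the pin gently on the track, opened the jaws to a loose cage and felt forward slowly until the pin dropped, then let go and withdrew. The push on the knob while the pin rubbed stayed around 8 N.

**Last checks:**
- **Captured:** the wheel stopped against a gentle 4–5 N push in both directions. The play was about 3.4 mm against roughly 3 mm expected.
- **Fully home:** the knob's height in the scene view matched the home prediction within 0.2 pixel. A pin resting on the track would have shown 3.6 pixels higher.
- **Right pocket:** the pocket after it, about 107° on, still shows empty.
- **Other glassware:** the jar and beaker are where they started in both views. The bottle is unmoved in the scene view, but the arm hid it from the top camera at the end.

**Disagreements:**
- The first picture after the force vanished showed the knob still up, because it caught the moment of the drop. The next picture showed it down.
- In the final scene view the network marked the beaker as the knob, so I ignored that and measured the knob from the image itself.

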